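Wind down the router and seat the template guide collar

TASK

The router under the bench is being set up for template work. Wind its cutter down to the bottom stop with the lift crank, then take the tall knurled guide collar, set it in the plate's round opening, turn it until its hidden keyways drop over the pins, and press it fully home, flat on the plate, against the wave washer. Finish while still holding it pressed home with the gripper, so that a workmate can run the lock nut on from below; leave the other rings and everything else lying about where it is.

Things in the scene. Friction and masses are not known exactly. Their poses are not given: they have to be found in the camera images.
- opening (a point): Centre of the round opening of the aluminium lift plate, at the plate's top face, 45 mm over the bench. The plate lies flush in a grey board (290 mm along its x, 370 mm along its y) that stands on the bench; the axes are the board's, z up. The bore is 50 mm across and open below; the 12 mm thick cutter stands in its middle
- bore_floor (a point): Lower end of the bore, on its axis, 12 mm below the plate face. Four round steel key pins 6 mm thick stand 3.7 mm out of the bore's wall towards the axis, a quarter turn apart; their tops are 4 mm below the plate face
- washer_seat (a point): A point of the narrow ring on the plate round the bore where a sprung steel wave washer (56 mm outside) lies. It stands 3 mm above the plate and pushes up with 4.5 N there, 9 N when pressed flush with the plate
- crank_axis (a point): Point on the upright axis of the router-lift crank, at the plate's top face, 115 mm from the opening's centre along the board's -y. The steel crank arm sweeps a circle about it; the arm's top is 22 mm over the plate
- knob_grip (a point): Middle of the black upright crank knob (23 mm across, 40 mm tall, its foot 23 mm and its top 63 mm over the plate), 50 mm from the crank axis; the point lies 45 mm over the plate. The knob spins freely on the crank arm, so the hand need not turn with it
- lift_crank (a joint): Crank angle in rad: 0 at the bottom stop (cutter tip 9 mm below the plate face), growing anticlockwise seen from above, so it is wound down clockwise, 12 mm a turn. It starts 1.3 to 2.2 turns above the stop with the cutter standing up through the plate. At 0 the arm points along the board's -y, away from the opening. Turning takes about 0.1 N m; it stays where it is left
- collar_grip (a point): Middle of the knurled band of the loose aluminium guide collar, on its axis: the tallest of the three rings on the bench, upright, 58 mm tall, about 0.21 kg, head 58 mm across, 30 mm bore right through. The point lies 45 mm above the foot, 13 mm below the top. In the opening it is 31 mm over the plate while riding on the pins, 26 mm keyed and resting on the washer, 23 mm pressed fully home
- collar_underside (a point): Centre of the underside of the collar's straight-sided head (36 mm tall); pressed home it lies flat on the plate. Below it: a spigot 48 mm across, 12 mm long, with four keyways a quarter turn apart, 10 mm wide, open downwards, hidden under the head, at angles not given: find them by turning. If twisted off their middle they rub on the pins and stick part-way. Then a nose 38 mm across, 10 mm long
- plain_ring: Flat smooth aluminium insert ring, 72 mm across, 10 mm thick, lying on the bench; origin at the centre of its underside. Not used
- small_bush: Small knurled aluminium bush, 40 mm across, 27 mm tall, standing on the bench; origin at the centre of its foot. Not used
- collet_spanner: Open-ended steel spanner, 190 mm long, lying on the far side of the router board. Not used
- setup_bar: Brass set-up bar 13 x 75 x 13 mm lying on the near side of the router board. Not used
- bit_block: Wooden block 90 x 160 x 35 mm holding six router cutters, on the bench to the right. Not used
- push_block: Wooden push block 230 x 90 mm with a raised handle, on the bench to the right. Not used
- tape_measure: Grey tape measure, 65 x 34 x 62 mm, on the bench to the left. Not used

How it is judged:
By the outcome, as a careful person would: the job done as asked, in the order asked, and still so for the second after the job is handed in, while the arm keeps its last pose, push and grip.
It also fails if it takes over 69 s, if anything falls off the work surface, if the arm or the gripper's body presses on something with over 40 N, if the wrist force passes 120 N, or if a joint passes its speed limit or range.

ROBOT

A 7-joint arm with a two-finger parallel gripper is mounted at the origin on the work surface. World frame = base frame: x ahead of the robot, y to its left, z up, the work surface at z = 0. Lengths are in m, angles in rad, forces in N, time in s.
With the tool pointing down it reaches from about 0.4 to 0.85 m from the base axis. Payload 10.4 kg.
Tool frame: the origin (TCP) lies at the very end of the fingers, on their centre line; the grasp point (between the pads) lies 19 mm behind it; x points along the fingers, y is the direction in which the jaws open and shut, and the axes are right-handed (so a half turn about x gives the same grasp; the last joint's range is limited). The gripper opens to 85 mm and grips with 20 to 120 N. Pads are 22 mm wide; open, the fingers measure 114 mm over their backs; the gripper's body (76 mm by 85 mm) begins 54 mm behind the grasp point. The pads swing forward as they close: fully open they stand 13 mm farther back than shut.
Start: joints at [1.317, 0.332, -0.065, 1.46, 0.022, 1.35, -0.088], TCP at [0.143, -0.608, 0.198] pointing down, gripper open.
Joint ranges: [-2.6, 2.6], [-0.5, 2.12], [-1.47, 1.34], [0.16, 2.42], [-1.27, 4.41], [0.06, 2.06], [-2.6, 2.6]. Speed limits (rad/s): [2.22, 2.22, 2.79, 2.79, 3.14, 3.14, 3.14].

INTERFACE

Orientations are given as a unit quaternion [x, y, z, w].
In Python, from workcell import monitor, camera, ticket, regions_of gives the robot as it stands.
- The arm moves only by the tool step_arm, never from a script. Its argument "increments" is a list of rows, each a list of 5 numbers: the finger opening in m, from 0 to 0.0854, then the shift along the world's x, y, z in m, then the turn about the world's z in rad. A call has 1 to 12 rows; each row shifts and turns the commanded pose from where the row before left it; what a row does not reach is not made up. A row lasts 1/12 s, in which the tool goes at most 41.7 mm and 7.16 degrees, less where a joint would pass 70% of its speed; a pose out of reach is approached as far as the arm can. A call with a gripper value outside its range is refused whole. The fingers move at their own pace and stop on an object; "force" is the grip in N (left out, the last holds). Time passes only in rows, so rows that do not move let the fingers close. It gives the time, the measured TCP pose, the force and the opening at its end, in the units of the state.
- monitor.get_obs(): the state, without advancing time (a new reading comes with each control period).
- camera(name): name is "side" or "top" or "wrist"; returns a dict with "color" (400x640x3 uint8, red, green, blue), "range_z" (400x640 float32, m along the optical axis (not along the pixel's ray), 0 where there is no reading), "fx", "fy", "cx", "cy" (pixels), "k1" (the pictures are not rectified: a ray, as slopes to the right and down, at radius r is drawn at 1 + k1 r^2 times it, then the intrinsics apply), "cam_to_world" (4x4, takes a point from camera to world coordinates). Camera axes: x right, y up, looking along -z (the intrinsics and any distortion apply to the point x, -y, -z); pixel columns grow to the right and rows downward; lengths in m; the calibration is good to about 2 mm. A picture is of the moment at which its call begins.
- ticket.hand_in(): hands the job in, once; it reports no verdict.
Trained networks look in a picture, given as the dict that the camera call returned (one of the last four; its "shot" number tells which), for a name from the list of things; names that differ only in an ending like _2 or _b are one class to them, and where a whole thing is asked for, a point or a joint stands for the part that bears it (a point fixed in the world has none). Each returns a list of dicts, best first, with "p" (0 to 1); they miss things now and then, are a little off and sometimes report something else, mostly with a low value. They report only what shows in the picture. A call takes as long as a camera call.
- regions_of(picture, query): "region" (400x640 bool, what is visible of it) and "centre" ([row, column] in pixels, amid what is visible of it).
The state is a dict: "clock": time; "joint_pos": joint angles; "joint_velocities": joint speeds; "tau": joint torques, N m; "position": TCP position; "ee_rot": TCP orientation; "ft_force": force on the tool from outside, world axes, zero at the start; "torque": the same for the moment, N m; "grip_width": opening from 0.0 (shut) to 1.0 (fully open).
Only numpy, scipy, OpenCV 4.12 (cv2) and the standard library are available. Lean on these libraries where they do the work, as an engineer would, in place of code of your own. Each camera call takes 0.05 s, during which the arm holds its last target. There are 200 camera calls.

## Working session

There is one attempt and no reset: what is moved stays moved. The work goes in short steps, Python scripts to look and compute and a tool call to move; the robot and the scene stay as the last step left them, time stands still between calls to the robot, and variables do not carry over. Pictures are saved under pics/ and viewed, about 8 in all and at most 12, crops included, and the job is handed in when it is done.

Besides the shell and the picture viewer there is one more tool, called after "Request:" in YAML: its name, and indented under it one key for each argument. step_arm: Moves the arm, as the interface text tells. Its arguments: {"type":"object","properties":{"increments":{"type":"array"},"force":{"type":"number"}},"required":["increments"]}

```bash
ls; mkdir -p pics; cat > h.py <<'E'
import numpy as np, cv2
from workcell import monitor, camera, ticket, regions_of
def pts(p):
    """world xyz for every pixel (H,W,3), nan where no range"""
    d=p["range_z"]; H,W=d.shape
    v,u=np.mgrid[:H,:W].astype(float)
    xd=(u-p["cx"])/p["fx"]; yd=(v-p["cy"])/p["fy"]
    x,y=xd.copy(),yd.copy()
    for _ in range(8):
        f=1+p["k1"]*(x*x+y*y); x,y=xd/f,yd/f
    z=np.where(d>0,d,np.nan)
    P=np.stack([x*z,-y*z,-z,np.ones_like(z)],-1)
    return (P@np.array(p["cam_to_world"]).T)[...,:3]
def save(p,n): cv2.imwrite("pics/"+n,cv2.cvtColor(p["color"],cv2.COLOR_RGB2BGR))
E
python3 - <<'E'
from h import *
o=monitor.get_obs(); print({k:np.round(v,3) for k,v in o.items()})
a=[]
for n in("top","side"):
    p=camera(n); save(p,n+"0.png"); P=pts(p)
    print(n,np.round(p["cam_to_world"],2).tolist(),p["k1"])
    for q in("collar_grip","knob_grip","plain_ring","small_bush","opening","lift_crank","setup_bar"):
        for r in regions_of(p,q)[:2]:
            X=P[r["region"]]; X=X[~np.isnan(X[:,0])]
            print(q,round(r["p"],2),np.round(r["centre"]),len(X),np.round(np.nanpercentile(X,[2,50,98],axis=0),3).tolist() if len(X) else '')
    a.append(p["color"])
cv2.imwrite("pics/a.png",cv2.resize(cv2.cvtColor(np.vstack(a),cv2.COLOR_RGB2BGR),None,fx=.75,fy=.75))
E
```

```text
pics
{'clock': np.float64(0.0), 'joint_pos': array([ 1.317,  0.333, -0.065,  1.461,  0.022,  1.35 , -0.088]), 'joint_velocities': array([ 0.001, -0.001,  0.001,  0.   ,  0.001,  0.001, -0.   ]), 'tau': array([-0.0000e+00, -6.2545e+01,  4.9000e-02, -3.9160e+01,  1.6000e-02,
        1.0000e-02,  0.0000e+00]), 'position': array([ 0.143, -0.608,  0.197]), 'ee_rot': array([-0.702, -0.082,  0.702, -0.081]), 'ft_force': array([-0.389,  0.454,  0.04 ]), 'torque': array([-0.012, -0.039,  0.017]), 'grip_width': np.float64(1.003)}
top [[-0.02, 1.0, -0.09, 0.4], [-1.0, -0.02, 0.01, 0.01], [0.0, 0.09, 1.0, 1.39], [0.0, 0.0, 0.0, 1.0]] -0.06772689590311684
collar_grip 0.75 [212. 168.] 420 [[0.472, 0.413, -0.004], [0.5, 0.447, 0.053], [0.532, 0.482, 0.062]]
knob_grip 0.5 [168. 384.] 62 [[0.602, -0.182, 0.086], [0.611, -0.171, 0.104], [0.622, -0.162, 0.11]]
plain_ring 0.77 [228. 225.] 420 [[0.42, 0.261, -0.003], [0.45, 0.293, 0.009], [0.485, 0.328, 0.014]]
opening 0.95 [189. 331.] 12241 [[0.407, -0.212, 0.029], [0.549, -0.037, 0.044], [0.701, 0.15, 0.052]]
lift_crank 0.64 [172. 378.] 162 [[0.566, -0
[... 302 characters left out ...]
 0.67 [344. 259.] 792 [[0.472, 0.417, 0.003], [0.498, 0.451, 0.055], [0.525, 0.473, 0.061]]
plain_ring 0.72 [306. 304.] 561 [[0.419, 0.263, 0.001], [0.452, 0.299, 0.01], [0.485, 0.33, 0.014]]
small_bush 0.67 [220. 349.] 100 [[0.421, -0.027, 0.049], [0.426, 0.018, 0.059], [0.433, 0.048, 0.062]]
opening 0.65 [216. 309.] 8746 [[0.401, -0.204, 0.007], [0.544, 0.019, 0.046], [0.694, 0.166, 0.059]]
lift_crank 0.64 [204. 266.] 333 [[0.643, -0.084, 0.045], [0.668, 0.028, 0.053], [0.687, 0.1, 0.057]]
lift_crank 0.53 [168. 309.] 225 [[0.563, -0.275, 0.004], [0.603, -0.162, 0.07], [0.636, -0.133, 0.11]]
setup_bar 0.55 [220. 347.] 85 [[0.421, -0.024, 0.053], [0.427, 0.018, 0.059], [0.433, 0.045, 0.063]]
```

View pics/a.png

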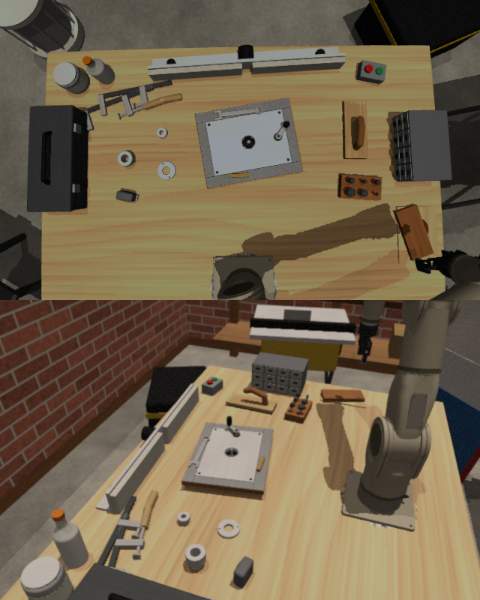

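The overview shows the collar at about (168, 212) in the full top picture, the plain ring at (225, 228) and the small bush at (216, 177). The board is slightly rotated, with the crank knob at (384, 168). Next: board yaw, bore centre, crank axis.

```bash
python3 - <<'E'
from h import *
from scipy.optimize import least_squares
def circ(X,r=None):
    c0=X.mean(0)
    return least_squares(lambda q:np.hypot(*(X-q[:2]).T)-(q[2] if r is None else r),[*c0,.03],loss='soft_l1',f_scale=.001).x
for n in("top","side"):
    p=camera(n);P=pts(p);g=cv2.cvtColor(p["color"],cv2.COLOR_RGB2GRAY)
    r=regions_of(p,"opening")[0]["region"]
    m=r&(abs(P[...,2]-.045)<.015)
    X=P[m][:,:2].astype(np.float32); 
    (c,s,a)=cv2.minAreaRect(X); print(n,"rect",np.round(c,4),np.round(s,3),a)
    # bore: dark pixels near board centre, projected on z=.045
    K=np.array(p["cam_to_world"]); o=K[:3,3]
    D=P-o; t=(.045-o[2])/D[...,2]; Q=o+D*t[...,None]
    near=np.hypot(Q[...,0]-c[0],Q[...,1]-c[1])<.05
    b=near&(g<90); 
    v,u=np.nonzero(b); print("dark",b.sum(),Q[b].mean(0), np.round(np.nanpercentile(Q[b],[3,97],axis=0),3).tolist())
    k=[q for q in regions_of(p,"collar_grip")][:1]
    for q in k:
        x=P[q["region"]]; x=x[(x[:,2]>.052)&(x[:,2]<.07)]; print("collar top",circ(x[:,:2]),np.median(x[:,2]),x.min(0),x.max(0), (x.min(0)+x.max(0))/2)
    kn=(abs(P[...,0]-.611)<.04)&(abs(P[...,1]+.171)<.04)&(P[...,2]>.095)
    x=P[kn]; print("knob",len(x),np.round(x.mean(0),4),np.round((x.min(0)+x.max(0))/2,4),x[:,2].max())
    v,u=np.nonzero(near); 
    if n=="top":
        cr=p["color"][120:240,240:420]; cv2.imwrite("pics/b.png",cv2.resize(cr[...,::-1],None,fx=4,fy=4,interpolation=cv2.INTER_CUBIC))
E
```

```text
top rect [ 0.5543 -0.0308] [0.291 0.374] 8.889147758483887
dark 222 [ 0.5535782  -0.03011707  0.045     ] [[0.531, -0.052, 0.045], [0.574, -0.009, 0.045]]
collar top [0.49905646 0.44171431 0.02344701] 0.05683191506654195 [0.47017813 0.4119253  0.05202213] [0.52778804 0.47122113 0.06286859] [0.49898308 0.44157321 0.05744536]
knob 53 [ 0.6119 -0.1723  0.1051] [ 0.6121 -0.1726  0.1034] 0.11121623285123583
side rect [ 0.5538 -0.0284] [0.291 0.381] 8.978800773620605
dark 109 [ 0.55428035 -0.02871008  0.045     ] [[0.535, -0.048, 0.045], [0.575, -0.011, 0.045]]
collar top [0.49871975 0.44579209 0.02326222] 0.058223834070302405 [0.47106718 0.41486234 0.05203438] [0.52917795 0.47509429 0.06252442] [0.50012257 0.44497831 0.0572794 ]
knob 44 [ 0.611  -0.1674  0.1041] [ 0.6121 -0.1703  0.1034] 0.11114214863360539
```

View pics/b.png

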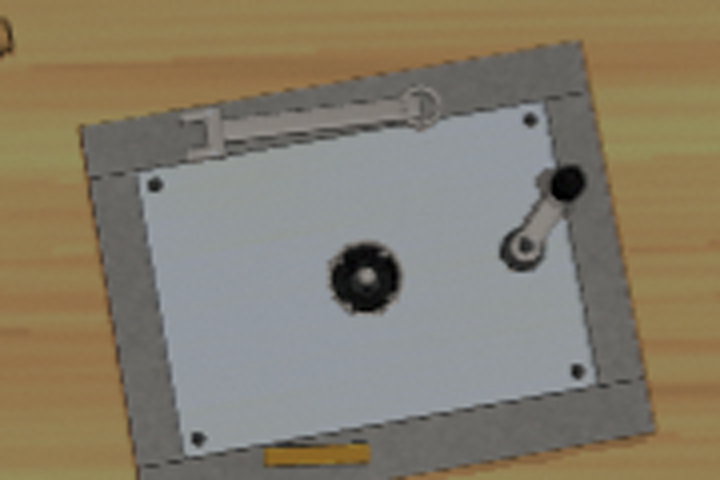

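Board yaw is about 8.9°, the opening is near (0.554, -0.030), and the crank axis near (0.572, -0.144). The knob at (0.612, -0.171) gives a radius of 49 mm, which fits. Its angle is 46° past zero, so the only value within 1.3–2.2 turns is about 2.13. Moving over the knob.

Request:
step_arm:
  increments:
    - [0.05,0.0234,0.0218,0,0.053]
    - [0.05,0.0234,0.0218,0,0.053]
    - [0.05,0.0234,0.0218,0,0.053]
    - [0.05,0.0234,0.0218,0,0.053]
    - [0.05,0.0234,0.0218,0,0.053]
    - [0.05,0.0234,0.0218,0,0.053]
    - [0.05,0.0234,0.0218,0,0.053]
    - [0.05,0.0234,0.0218,0,0.053]
    - [0.05,0.0234,0.0218,0,0.053]
    - [0.05,0.0234,0.0218,0,0.053]
    - [0.05,0.0234,0.0218,0,0.053]
    - [0.05,0.0234,0.0218,0,0.053]
  force: 40

```text
clock: 2.1
position: [0.4247, -0.3457, 0.198]
ee_rot: [0.641, 0.298, -0.641, 0.298]
ft_force: [1.0, 0.2, -0.2]
grip_width: 0.584
```

Request:
step_arm:
  increments:
    - [0.05,0.0234,0.0218,0,0.053]
    - [0.05,0.0234,0.0218,0,0.053]
    - [0.05,0.0234,0.0218,0,0.053]
    - [0.05,0.0234,0.0218,0,0.053]
    - [0.05,0.0234,0.0218,0,0.053]
    - [0.05,0.0234,0.0218,0,0.053]
    - [0.05,0.0234,0.0218,0,0.053]
    - [0.05,0.0234,0.0218,0,0.053]
    - [0.05,0,0,0,0]
    - [0.05,0,0,0,0]

```text
clock: 2.93
position: [0.6119, -0.1702, 0.1973]
ee_rot: [0.564, 0.427, -0.564, 0.426]
ft_force: [-0.2, -0.5, 0.0]
grip_width: 0.587
```

```bash
python3 - <<'E'
from h import *
from scipy.optimize import least_squares
p=camera("wrist");P=pts(p);save(p,"w1.png")
o=monitor.get_obs();print(o["clock"],o["position"],o["joint_pos"],o["grip_width"])
for q in("knob_grip","opening","lift_crank"):
    for r in regions_of(p,q)[:1]:
        X=P[r["region"]];print(q,r["p"],r["centre"],np.round(np.nanpercentile(X,[2,50,98],axis=0),4).tolist())
kn=(abs(P[...,0]-.611)<.05)&(abs(P[...,1]+.171)<.05)&(P[...,2]>.1)&(P[...,2]<.12)
x=P[kn];print(len(x),np.nanmin(x,0),np.nanmax(x,0),(x.min(0)+x.max(0))/2)
E
```

```text
2.9833 [ 0.61108637 -0.1721633   0.19741331] [ 0.61118087  0.40720618 -0.54777952  1.40924244  0.21139532  1.38411814
 -0.21877138] 0.5858989830411219
opening 0.58 [111.5, 235.0] [[0.413, -0.2113, 0.0037], [0.5497, -0.0844, 0.0451], [0.7073, 0.0445, 0.0663]]
lift_crank 0.98 [166.9, 300.7] [[0.5656, -0.1777, 0.0622], [0.5991, -0.1595, 0.068], [0.6241, -0.1333, 0.1086]]
448 [ 0.60385796 -0.18138467  0.10001266] [ 0.62529197 -0.15992645  0.10994986] [ 0.61457497 -0.17065556  0.10498126]
```

View pics/w1.png

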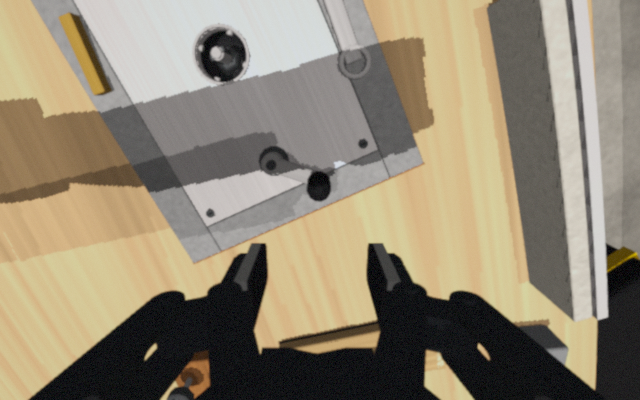

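The wrist view shows the knob at (318, 185), midway between the fingers' columns, the crank hub at (273, 160) and the bore with the cutter and pins at (222, 54). The knob measures (0.614, -0.171), in agreement. Descending and gripping.

Request:
step_arm:
  increments:
    - [0.05,0.001,0.0005,-0.03,0]
    - [0.05,0.001,0,-0.03,0]
    - [0.05,0,0,-0.03,0]
    - [0.05,0,0,-0.032,0]
    - [0.05,0,0,0,0]
    - [0.015,0,0,0,0]
    - [0.015,0,0,0,0]
    - [0.015,0,0,0,0]
    - [0.015,0,0,0,0]
  force: 30

```text
clock: 3.88
position: [0.6142, -0.1724, 0.0781]
ee_rot: [0.566, 0.424, -0.564, 0.426]
ft_force: [0.4, -0.3, 0.9]
grip_width: 0.172
```

The opening reads 15 mm, not 23 mm, so I'll look.

```bash
python3 - <<'E'
from h import *
p=camera("wrist");P=pts(p);save(p,"w2.png")
o=monitor.get_obs();print(o["clock"],o["position"],o["grip_width"])
for r in regions_of(p,"lift_crank")[:1]:
    X=P[r["region"]];print(r["p"],r["centre"],np.round(np.nanpercentile(X,[2,50,98],axis=0),4).tolist())
E
```

```text
3.9333 [ 0.61398341 -0.17225305  0.07763843] 0.1763930768294422
0.66 [208.4, 292.8] [[0.5661, -0.1778, 0.0551], [0.602, -0.16, 0.0681], [0.6243, -0.1329, 0.1086]]
```

View pics/w2.png

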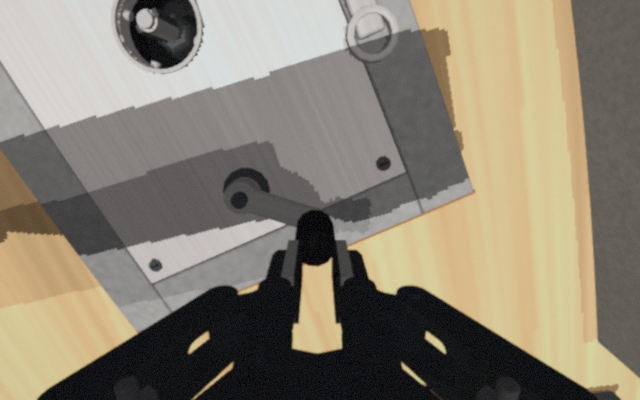

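The knob at (315, 237) seems to lie between the pads at columns 298–340. I'll command it tighter to see whether it's held.

Request:
step_arm:
  increments:
    - [0.005,0,0,0,0]
    - [0.005,0,0,0,0]
    - [0.005,0,0,0,0]
    - [0.005,0,0,0,0]

```text
clock: 4.32
position: [0.613, -0.1719, 0.0757]
ee_rot: [0.565, 0.425, -0.565, 0.425]
ft_force: [-0.3, 0.3, 0.1]
grip_width: 0.058
```

```bash
python3 - <<'E'
from h import *
p=camera("wrist");P=pts(p)
v,u=200,315
for v in (215,225,240,255,270): print(v,[(round(float(p["range_z"][v,u]),3),np.round(P[v,u],3).tolist()) for u in (290,315,345)])
cv2.imwrite("pics/w3.png",cv2.resize(p["color"][180:360,220:420,::-1],None,fx=3,fy=3))
print(monitor.get_obs()["grip_width"])
E
```

```text
215 [(0.196, [0.6, -0.161, 0.068]), (0.18, [0.617, -0.16, 0.083]), (0.221, [0.633, -0.179, 0.045])]
225 [(0.2, [0.597, -0.168, 0.066]), (0.167, [0.617, -0.16, 0.097]), (0.223, [0.631, -0.187, 0.044])]
240 [(0.225, [0.59, -0.186, 0.046]), (0.158, [0.616, -0.164, 0.107]), (0.227, [0.628, -0.198, 0.044])]
255 [(0.145, [0.604, -0.162, 0.122]), (0.16, [0.613, -0.172, 0.108]), (0.145, [0.629, -0.169, 0.122])]
270 [(0.133, [0.605, -0.162, 0.134]), (0.285, [0.593, -0.241, -0.0]), (0.132, [0.628, -0.168, 0.135])]
0.058111347833582405
```

View pics/w3.png

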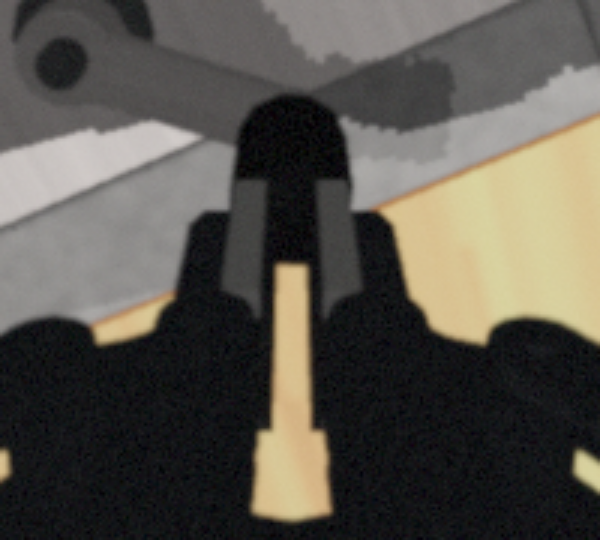

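```bash
python3 - <<'E'
from h import *
p=camera("wrist");P=pts(p);M=np.array(p["cam_to_world"]);print(np.round(M,3),p["fx"],p["fy"],p["cx"],p["cy"])
o=monitor.get_obs()
def proj(X):
    c=np.linalg.inv(M)@np.append(X,1); x,y=c[0]/-c[2],-c[1]/-c[2]; f=1+p["k1"]*(x*x+y*y)
    return round(p["cy"]+p["fy"]*y*f),round(p["cx"]+p["fx"]*x*f),round(-c[2],3)
t=o["position"];print(t,proj(t),proj(t+[0,0,.019]),proj(t+[0,0,.05]))
for v in range(232,300,6): print(v,[np.round(P[v,u],3).tolist() for u in (305,332)])
E
```

```text
[[ 0.961  0.264  0.082  0.635]
 [-0.276  0.918  0.284 -0.099]
 [-0.    -0.295  0.955  0.252]
 [ 0.     0.     0.     1.   ]] 310.45520238644224 310.45520238644224 316.7220080611444 197.55611652281078
[ 0.61298435 -0.17190869  0.07570406] (231, 315, np.float64(0.191)) (244, 315, np.float64(0.173)) (274, 314, np.float64(0.143))
232 [[0.611, -0.161, 0.101], [0.624, -0.166, 0.098]]
238 [[0.61, -0.163, 0.104], [0.624, -0.167, 0.104]]
244 [[0.612, -0.16, 0.117], [0.624, -0.163, 0.118]]
250 [[0.612, -0.16, 0.125], [0.624, -0.163, 0.124]]
256 [[0.612, -0.16, 0.13], [0.624, -0.163, 0.13]]
262 [[0.612, -0.16, 0.135], [0.623, -0.163, 0.135]]
268 [[0.613, -0.16, 0.14], [0.623, -0.163, 0.14]]
274 [[0.613, -0.16, 0.146], [0.623, -0.163, 0.145]]
280 [[0.612, -0.162, 0.146], [0.623, -0.162, 0.151]]
286 [[0.612, -0.164, 0.147], [0.623, -0.162, 0.155]]
292 [[0.612, -0.163, 0.152], [0.623, -0.162, 0.159]]
298 [[0.612, -0.164, 0.155], [0.622, -0.162, 0.162]]
```

The camera shows the finger ends at z ≈ 0.112, just above the knob top (0.108), while the reported TCP z is 0.076. So the fingers closed in the air over the knob, about 36 mm short of the stated tool point. I'll open and go down in small steps, watching the force.

Request:
step_arm:
  increments:
    - [0.05,0,0,0,0]
    - [0.05,0,0,0,0]
    - [0.05,0,0,0,0]
    - [0.05,0,0,0,0]
    - [0.05,0.001,0.001,-0.008,0]
    - [0.05,0,0,-0.007,0]
    - [0.05,0,0,0,0]

```text
clock: 5.0
position: [0.6129, -0.1706, 0.0585]
ee_rot: [-0.564, -0.426, 0.565, -0.425]
ft_force: [-0.4, 0.1, 0.5]
grip_width: 0.589
```

```bash
python3 - <<'E'
from h import *
p=camera("wrist");P=pts(p);save(p,"w4.png");o=monitor.get_obs()
print(o["position"],o["ft_force"],o["grip_width"])
t=o["position"]; D=P-t; perp=D[...,0]*.276+D[...,1]*.961; jaw=D[...,0]*.961-D[...,1]*.276
f=(abs(perp-.011)<.006)&(abs(jaw)>.02)&(abs(jaw)<.05)&(P[...,2]>.075)
for s in(-1,1):
    m=f&(np.sign(jaw)==s); print(s,m.sum(),"lowest z",np.sort(P[m][:,2])[:8].round(3), "jaw",np.percentile(jaw[m],[2,50,98]).round(3))
E
```

```text
[ 0.61312557 -0.17068653  0.05926441] [-0.42417695 -0.46054897  0.08136091] 0.5859828721196721
-1 5948 lowest z [0.095 0.095 0.096 0.096 0.097 0.097 0.097 0.098] jaw [-0.05  -0.036 -0.021]
1 4959 lowest z [0.095 0.096 0.096 0.096 0.096 0.097 0.097 0.098] jaw [0.021 0.033 0.05 ]
```

The finger ends are at z 0.095 with the reported TCP at 0.059 and no contact, so the real tips sit about 36 mm above the reported TCP. Continuing down to reported z 0.040.

Request:
step_arm:
  increments:
    - [0.05,0.0005,0,-0.008,0]
    - [0.05,0,0,-0.008,0]
    - [0.05,0,0,-0.003,0]
    - [0.01,0,0,0,0]
    - [0.01,0,0,0,0]
    - [0.01,0,0,0,0]
    - [0.01,0,0,0,0]
    - [0.01,0,0,0,0]
  force: 40

```text
clock: 5.72
position: [0.614, -0.1705, 0.0418]
ee_rot: [-0.565, -0.426, 0.565, -0.425]
ft_force: [-5.0, 2.3, 2.4]
grip_width: 0.255
```

Gripped: opening about 22 mm. Computing the clockwise circle rows.

```bash
cat > circ.py <<'E'
import sys,numpy as np
a0,step,n,r=[float(v) for v in sys.argv[1:5]]
a=np.radians(a0-step*np.arange(int(n)+1)); X=np.round(r*np.c_[np.cos(a),np.sin(a)],4)
print([[0.01,round(x,4),round(y,4),0,0] for x,y in np.diff(X,axis=0)])
E
python3 circ.py -32.7 18 12 0.05; echo; python3 circ.py -248.7 18 12 0.05; 
```

```text
[[0.01, np.float64(-0.0104), np.float64(-0.0117), 0, 0], [0.01, np.float64(-0.0135), np.float64(-0.0079), 0, 0], [0.01, np.float64(-0.0153), np.float64(-0.0033), 0, 0], [0.01, np.float64(-0.0156), np.float64(0.0015), 0, 0], [0.01, np.float64(-0.0143), np.float64(0.0063), 0, 0], [0.01, np.float64(-0.0117), np.float64(0.0104), 0, 0], [0.01, np.float64(-0.0079), np.float64(0.0135), 0, 0], [0.01, np.float64(-0.0033), np.float64(0.0153), 0, 0], [0.01, np.float64(0.0015), np.float64(0.0156), 0, 0], [0.01, np.float64(0.0063), np.float64(0.0143), 0, 0], [0.01, np.float64(0.0104), np.float64(0.0117), 0, 0], [0.01, np.float64(0.0135), np.float64(0.0079), 0, 0]]

[[0.01, np.float64(0.0153), np.float64(0.0033), 0, 0], [0.01, np.float64(0.0156), np.float64(-0.0015), 0, 0], [0.01, np.float64(0.0143), np.float64(-0.0063), 0, 0], [0.01, np.float64(0.0117), np.float64(-0.0104), 0, 0], [0.01, np.float64(0.0079), np.float64(-0.0135), 0, 0], [0.01, np.float64(0.0033), np.float64(-0.0153), 0, 0], [0.01, np.float64(-0.0015), np.float64(-0.0156), 0, 0], [0.01, np.float64(-0.0063), np.float64(-0.0143), 0, 0], [0.01, np.float64(-0.0104), np.float64(-0.0117), 0, 0], [0.01, np.float64(-0.0135), np.float64(-0.0079), 0, 0], [0.01, np.float64(-0.0153), np.float64(-0.0033), 0, 0], [0.01, np.float64(-0.0156), np.float64(0.0015), 0, 0]]
```

Request:
step_arm:
  increments:
    - [0.01,-0.0104,-0.0117,0,0]
    - [0.01,-0.0135,-0.0079,0,0]
    - [0.01,-0.0153,-0.0033,0,0]
    - [0.01,-0.0156,0.0015,0,0]
    - [0.01,-0.0143,0.0063,0,0]
    - [0.01,0,0,0,0]

```text
clock: 6.22
position: [0.5444, -0.1843, 0.042]
ee_rot: [0.565, 0.426, -0.564, 0.426]
ft_force: [2.1, 4.4, -5.7]
grip_width: 0.256
```

Request:
step_arm:
  increments:
    - [0.01,-0.0117,0.0104,0,0]
    - [0.01,-0.0079,0.0135,0,0]
    - [0.01,-0.0033,0.0153,0,0]
    - [0.01,0.0015,0.0156,0,0]
    - [0.01,0.0063,0.0143,0,0]
    - [0.01,0.0104,0.0117,0,0]
    - [0.01,0.0135,0.0079,0,0]
    - [0.01,0.0153,0.0033,0,0]
    - [0.01,0.0156,-0.0015,0,0]
    - [0.01,0.0143,-0.0063,0,0]
    - [0.01,0.0117,-0.0104,0,0]
    - [0.01,0.0079,-0.0135,0,0]

```text
clock: 7.22
position: [0.6194, -0.1251, 0.0418]
ee_rot: [-0.564, -0.426, 0.565, -0.425]
ft_force: [-10.4, -1.6, 4.5]
grip_width: 0.259
```

Request:
step_arm:
  increments:
    - [0.01,0.0031,-0.0153,0,0]
    - [0.01,-0.0017,-0.0156,0,0]
    - [0.01,-0.0063,-0.0143,0,0]
    - [0.01,-0.0104,-0.0117,0,0]
    - [0.01,-0.0135,-0.0079,0,0]
    - [0.01,-0.0153,-0.0033,0,0]
    - [0.01,-0.0156,0.0015,0,0]
    - [0.01,-0.0143,0.0063,0,0]
    - [0.01,-0.0117,0.0104,0,0]
    - [0.01,-0.0079,0.0135,0,0]
    - [0.01,-0.0033,0.0153,0,0]
    - [0.01,0.0015,0.0156,0,0]

```text
clock: 8.22
position: [0.5235, -0.1313, 0.042]
ee_rot: [0.565, 0.424, -0.565, 0.426]
ft_force: [7.2, -4.4, -6.1]
grip_width: 0.257
```

Request:
step_arm:
  increments:
    - [0.01,0.0063,0.0143,0,0]
    - [0.01,0.0104,0.0117,0,0]
    - [0.01,0.0135,0.0079,0,0]
    - [0.01,0.0153,0.0033,0,0]
    - [0.01,0.0156,-0.0015,0,0]
    - [0.01,0.0143,-0.0063,0,0]
    - [0.01,0.0117,-0.0104,0,0]
    - [0.01,0.0079,-0.0135,0,0]
    - [0.01,0.0033,-0.0153,0,0]
    - [0.01,-0.0015,-0.0156,0,0]
    - [0.01,-0.0063,-0.0143,0,0]
    - [0.01,0,0,0,0]

```text
clock: 9.22
position: [0.6119, -0.1734, 0.0417]
ee_rot: [-0.565, -0.425, 0.566, -0.424]
ft_force: [-7.3, 3.2, 5.4]
grip_width: 0.253
```

Request:
step_arm:
  increments:
    - [0.01,-0.0066,-0.0073,0,0]
    - [0.01,-0.0077,-0.0057,0,0]
    - [0.01,-0.0087,-0.0041,0,0]
    - [0.01,-0.0094,-0.0024,0,0]
    - [0.01,0,0,0,0]
    - [0.01,0,0,0,0]

```text
clock: 9.72
position: [0.5806, -0.1919, 0.0419]
ee_rot: [-0.565, -0.425, 0.566, -0.425]
ft_force: [-0.5, -3.7, 0.4]
grip_width: 0.255
```

Request:
step_arm:
  increments:
    - [0.01,-0.002,-0.0003,0,0]
    - [0.01,-0.002,-0.0003,0,0]
    - [0.01,0,0,0,0]

```text
clock: 9.97
position: [0.5799, -0.1919, 0.0421]
ee_rot: [0.566, 0.424, -0.564, 0.427]
ft_force: [11.2, -5.2, -7.7]
grip_width: 0.255
```

At the stop: a further 4 mm of command gave under 1 mm of motion and 11 N, and the knob angle of -80.7° matches the expected -81.1°. Unload, release, rise and head for the collar.

Request:
step_arm:
  increments:
    - [0.01,0.003,0.0005,0,0]
    - [0.01,0,0,0,0]
    - [0.05,0,0,0,0]
    - [0.05,0,0,0,0]
    - [0.05,0,0,0.01,0]
    - [0.06,0,0,0.03,0]
    - [0.085,0,0,0.04,0]
    - [0.085,-0.01,0.03,0.04,0.05]
    - [0.085,-0.01,0.03,0,0.05]
    - [0.085,0,0,0,0]
    - [0.085,0,0,0,0]

```text
clock: 10.88
position: [0.5628, -0.1337, 0.1561]
ee_rot: [0.542, 0.454, -0.542, 0.455]
ft_force: [0.1, -0.3, 0.0]
grip_width: 0.996
```

```bash
python3 - <<'E'
from h import *
from scipy.optimize import least_squares
p=camera("wrist");P=pts(p);save(p,"w5.png");o=monitor.get_obs()
print(o["clock"],o["position"],o["ft_force"],o["grip_width"],o["joint_pos"])
g=cv2.cvtColor(p["color"],cv2.COLOR_RGB2GRAY)
M=np.array(p["cam_to_world"]);c=M[:3,3];D=P-c;Q=c+D*((.045-c[2])/D[...,2])[...,None]
near=np.hypot(Q[...,0]-.554,Q[...,1]+.03)<.04
v,u=np.nonzero(near);s=np.s_[v.min()-25:v.max()+25,u.min()-25:u.max()+25]
# bore rim: outermost dark pixels, by angle, circle fit at plate height
b=near&((g<100)|(P[...,2]<.035)); q=Q[b][:,:2]; cc=np.median(q,0)
for _ in range(5):
    a=np.arctan2(*(q-cc).T[::-1]); r=np.hypot(*(q-cc).T); k=((a+np.pi)/(2*np.pi)*72).astype(int)%72
    E=np.array([q[k==i][r[k==i].argmax()] for i in range(72) if (k==i).any()])
    f=least_squares(lambda w:np.hypot(*(E-w[:2]).T)-w[2],[*cc,.025],loss='soft_l1',f_scale=.001).x; cc=f[:2]
print("bore",f.round(4),"lowest/hi z in bore",np.nanpercentile(P[near][:,2],[1,99]).round(3))
k=P[(abs(P[...,0]-.58)<.03)&(abs(P[...,1]+.192)<.03)&(P[...,2]>.1)&(P[...,2]<.115)]
if len(k): print("knob",(k.min(0)+k.max(0))/2)
i=(np.hypot(P[...,0]-cc[0],P[...,1]-cc[1])<.006); print("cutter z",P[i][:,2].max() if i.any() else None)
cv2.imwrite("pics/w5c.png",cv2.resize(p["color"][s][...,::-1],None,fx=5,fy=5,interpolation=cv2.INTER_CUBIC))
E
```

```text
10.9333 [ 0.56251648 -0.13549002  0.15524996] [ 0.53183607  0.41016517 -0.55224611] 0.9940650663966806 [ 0.67191047  0.3199174  -0.62238607  1.61962403  0.19415031  1.26384644
 -0.1641664 ]
bore [ 0.5555 -0.0296  0.0243] lowest/hi z in bore [0.001 0.049]
knob [ 0.58210624 -0.19109052  0.10488884]
cutter z 0.03843167666903746Traceback (most recent call last):
  File "<stdin>", line 19, in <module>
cv2.error: OpenCV(4.12.0) /io/opencv/modules/imgproc/src/resize.cpp:4208: error: (-215:Assertion failed) !ssize.empty() in function 'resize'
```

Bore (0.5555, -0.0296), consistent with the others and with the crank circle (0.554, -0.029). The cutter top reads z ≤ 0.038, so it is below the plate. On to the collar.

Request:
step_arm:
  increments:
    - [0.085,-0.003,0.029,0,0.048]
    - [0.085,-0.003,0.029,0,0.048]
    - [0.085,-0.003,0.029,0,0.048]
    - [0.085,-0.003,0.029,0,0.048]
    - [0.085,-0.003,0.029,0,0.048]
    - [0.085,-0.003,0.029,0,0.048]
    - [0.085,-0.003,0.029,0,0.048]
    - [0.085,-0.003,0.029,0,0.048]
    - [0.085,-0.003,0.029,0,0.048]
    - [0.085,-0.003,0.029,0,0.048]
    - [0.085,-0.003,0.029,0,0.048]
    - [0.085,-0.003,0.029,0,0.048]

```text
clock: 11.93
position: [0.5255, 0.2142, 0.1543]
ee_rot: [0.391, 0.59, -0.391, 0.589]
ft_force: [0.2, -0.0, -0.5]
grip_width: 0.995
```

Request:
step_arm:
  increments:
    - [0.085,-0.003,0.029,0,0.048]
    - [0.085,-0.003,0.029,0,0.048]
    - [0.085,-0.003,0.029,0,0.048]
    - [0.085,-0.003,0.029,0,0.048]
    - [0.085,-0.003,0.029,0,0.048]
    - [0.085,-0.003,0.029,0,0.048]
    - [0.085,-0.004,0.029,0,0.048]
    - [0.085,-0.004,0.026,0,0.048]
    - [0.085,0,0,0,0]
    - [0.085,0,0,0,0]

```text
clock: 12.77
position: [0.4982, 0.4434, 0.1539]
ee_rot: [0.271, 0.654, -0.271, 0.652]
ft_force: [-0.2, 0.1, -0.0]
grip_width: 0.995
```

```bash
python3 - <<'E'
from h import *
from scipy.optimize import least_squares
p=camera("wrist");P=pts(p);save(p,"w6.png");o=monitor.get_obs()
print(o["clock"],o["position"],o["ee_rot"],o["joint_pos"].round(2))
for r in regions_of(p,"collar_grip")[:2]:
    x=P[r["region"]]; t=x[(x[:,2]>.054)&(x[:,2]<.064)]
    print(r["p"],r["centre"],np.nanpercentile(x,[1,99],axis=0).round(3).tolist(),len(t))
    d=t[:,:2]; c=np.median(d,0)
    h=cv2.convexHull(d.astype(np.float32))[:,0]
    f=least_squares(lambda w:np.hypot(*(h-w[:2]).T)-w[2],[*c,.029],loss='soft_l1',f_scale=.001).x; print("top circle",f.round(4),np.median(t[:,2]))
E
```

```text
12.8167 [0.49947402 0.44174095 0.15393704] [ 0.27159934  0.65312819 -0.27201776  0.65242908] [-0.18  0.61 -0.91  1.36  0.48  1.4  -0.31]
0.68 [188.8, 317.7] [[0.473, 0.417, 0.004], [0.528, 0.472, 0.06]] 2256
top circle [0.5007 0.444  0.0289] 0.05796020575933966
```

View pics/w6.png

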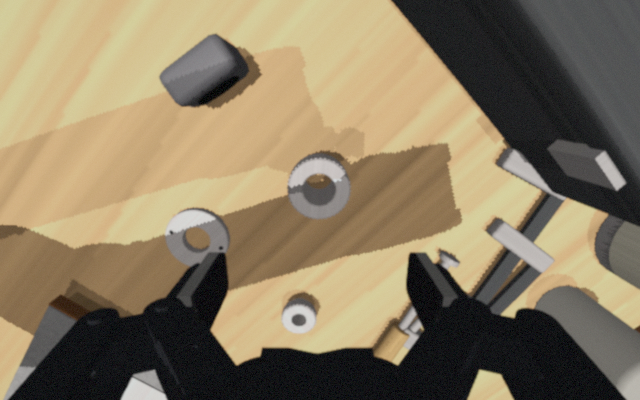

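The wrist view shows the collar at (318, 189), the plain ring at (197, 237), the small bush at (299, 314) and the tape at (204, 70). There is ample finger room. Collar top circle: r 28.9 mm, z 0.058, centre (0.5007, 0.444). Descending.

Request:
step_arm:
  increments:
    - [0.085,0.001,0.001,-0.035,0]
    - [0.085,0,0,-0.035,0]
    - [0.085,0,0,-0.035,0]
    - [0.085,0,0,-0.025,0]
    - [0.085,0,0,-0.012,0]
    - [0.085,0,0,-0.01,0]
    - [0.085,0,0,0,0]

```text
clock: 13.45
position: [0.5016, 0.4409, 0.0014]
ee_rot: [0.272, 0.653, -0.273, 0.652]
ft_force: [-0.5, -0.2, -0.9]
grip_width: 0.996
```

```bash
python3 - <<'E'
from h import *
p=camera("wrist");P=pts(p);save(p,"w7.png");o=monitor.get_obs();t=o["position"]
print(t,o["ft_force"])
D=P-t; perp=-D[...,0]*.707+D[...,1]*.707; jaw=D[...,0]*.707+D[...,1]*.707
for s in(-1,1):
    m=(jaw*s>.04)&(jaw*s<.07)&(abs(perp-.011)<.008)&(P[...,2]>-.02)
    z=P[m][:,2];print(s,m.sum(),np.sort(z)[[5,30,100]].round(3) if len(z)>100 else z, np.percentile(jaw[m],[1,50]).round(3))
for r in regions_of(p,"collar_grip")[:1]:
    x=P[r["region"]]; q=x[(x[:,2]>.054)&(x[:,2]<.064)][:,:2]; h=cv2.convexHull(q.astype(np.float32)); print(r["p"],cv2.minEnclosingCircle(h))
E
```

```text
[0.5019704  0.44168897 0.00290482] [0.34342889 0.99962789 0.07172126]
-1 10100 [-0.002 -0.001 -0.001] [-0.07  -0.059]
1 9903 [-0.002 -0.001 -0.001] [0.041 0.059]
0.81 ((0.5010494589805603, 0.4438292384147644), 0.029876356944441795)
```

View pics/w7.png

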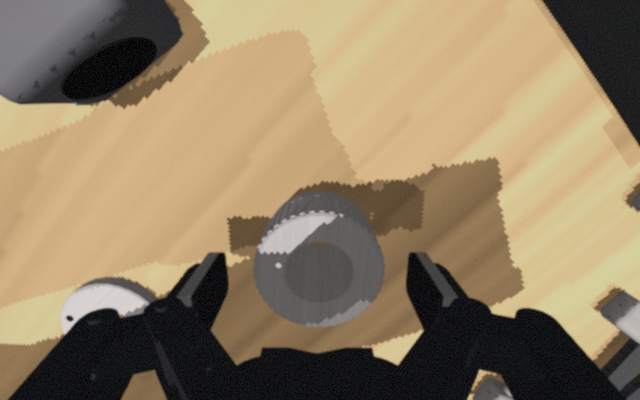

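The collar at (319, 270) is centred between the fingertips (225 and 408). Shift slightly, lower another 12 mm, and grip.

Request:
step_arm:
  increments:
    - [0.085,-0.001,0.002,-0.006,0]
    - [0.085,0,0,-0.005,0]
    - [0.085,0,0,0,0]
    - [0.05,0,0,0,0]
    - [0.05,0,0,0,0]
    - [0.05,0,0,0,0]
    - [0.05,0,0,0,0]
    - [0.05,0,0,0,0]
  force: 70

```text
clock: 14.22
position: [0.5008, 0.4444, -0.0077]
ee_rot: [0.273, 0.652, -0.272, 0.653]
ft_force: [-0.5, -1.2, 6.1]
grip_width: 0.664
```

Request:
step_arm:
  increments:
    - [0.05,0,0,0.01,0]
    - [0.05,0,0,0.03,0]
    - [0.05,0,0,0.03,0]
    - [0.05,0,0,0.03,0]
    - [0.05,0.0027,-0.0237,0,-0.04]
    - [0.05,0.0027,-0.0237,0,-0.04]
    - [0.05,0.0027,-0.0237,0,-0.04]
    - [0.05,0.0027,-0.0237,0,-0.04]
    - [0.05,0.0027,-0.0237,0,-0.04]
    - [0.05,0.0027,-0.0237,0,-0.04]
    - [0.05,0.0027,-0.0237,0,-0.04]
    - [0.05,0.0027,-0.0237,0,-0.04]

```text
clock: 15.22
position: [0.5219, 0.253, 0.0916]
ee_rot: [0.373, 0.6, -0.374, 0.6]
ft_force: [-0.2, -0.2, -2.0]
grip_width: 0.66
```

Request:
step_arm:
  increments:
    - [0.05,0.0027,-0.0237,0,-0.04]
    - [0.05,0.0027,-0.0237,0,-0.04]
    - [0.05,0.0027,-0.0237,0,-0.04]
    - [0.05,0.0027,-0.0237,0,-0.04]
    - [0.05,0.0027,-0.0237,0,-0.04]
    - [0.05,0.0027,-0.0237,0,-0.04]
    - [0.05,0.0027,-0.0237,0,-0.04]
    - [0.05,0.0027,-0.0237,0,-0.04]
    - [0.05,0.0027,-0.0237,0,-0.04]
    - [0.05,0.0027,-0.0237,0,-0.04]
    - [0.05,0,0,0,0]
    - [0.05,0,0,0,0]

```text
clock: 16.22
position: [0.549, 0.0158, 0.0915]
ee_rot: [0.485, 0.514, -0.486, 0.514]
ft_force: [0.5, 1.2, -2.1]
grip_width: 0.661
```

```bash
python3 - <<'E'
from h import *
from scipy.optimize import least_squares
def fit(q):
    h=cv2.convexHull(q.astype(np.float32))[:,0]
    return least_squares(lambda w:np.hypot(*(h-w[:2]).T)-.029,q.mean(0),loss='soft_l1',f_scale=.001).x.round(4),len(q)
T=[]
for n in("wrist","top","side"):
    p=camera(n);P=pts(p);o=monitor.get_obs();t=o["position"];T.append(t)
    m=(np.hypot(P[...,0]-t[0],P[...,1]-t[1])<.036)&(P[...,2]>.146)&(P[...,2]<.17)
    if n=="wrist": save(p,"w8.png")
    for r in regions_of(p,"collar_grip")[:1]:
        x=P[r["region"]&m]; print(n,"reg",r["p"],np.median(x[:,2]).round(4) if len(x) else 0,fit(x[:,:2]) if len(x)>9 else 0)
print(np.mean(T,0),np.std(T,0))
E
```

```text
wrist reg 0.55 0.1571 (array([0.5501, 0.0165]), 11604)
top reg 0.24 0 0
side reg 0.91 0.1573 (array([0.548 , 0.0211]), 246)
[0.54891778 0.01824663 0.09159081] [2.41544325e-05 5.71893195e-04 3.51671986e-05]
```

Request:
step_arm:
  increments:
    - [0.05,0.0027,-0.0237,0,0]
    - [0.05,0.0028,-0.0235,0,0]
    - [0.05,0,0,-0.02,0]
    - [0.05,0,0,-0.015,0]
    - [0.05,0,0,-0.01,0]
    - [0.05,0,0,0,0]
    - [0.05,0,0,0,0]

```text
clock: 17.1
position: [0.5544, -0.029, 0.0464]
ee_rot: [0.484, 0.515, -0.484, 0.515]
ft_force: [-0.1, -0.4, -1.7]
grip_width: 0.66
```

```bash
python3 - <<'E'
from h import *
p=camera("side");P=pts(p);save(p,"s9.png");o=monitor.get_obs();t=o["position"];print(t,o["ft_force"],o["ee_rot"])
m=(np.hypot(P[...,0]-t[0],P[...,1]-t[1])<.05)&(P[...,2]<.12)&(P[...,2]>.0)
v,u=np.nonzero(m);a=p["color"][v.min()-15:v.max()+15,u.min()-15:u.max()+15,::-1]
q=camera("wrist");save(q,"w9.png")
b=cv2.resize(q["color"][120:400,180:460,::-1],(500,500));a=cv2.resize(a,(int(a.shape[1]*500/a.shape[0])//1,500),interpolation=cv2.INTER_CUBIC)[:,:300*10]
c=np.hstack([a,b]);print(c.shape);cv2.imwrite("pics/c9.png",cv2.resize(c,(800,int(800*500/c.shape[1]))))
E
```

```text
[ 0.55499291 -0.02911691  0.04706004] [-0.35003278  0.13064198 -1.36081075] [ 0.48473122  0.51494213 -0.4842653   0.51512849]
(500, 977, 3)
```

View pics/c9.png

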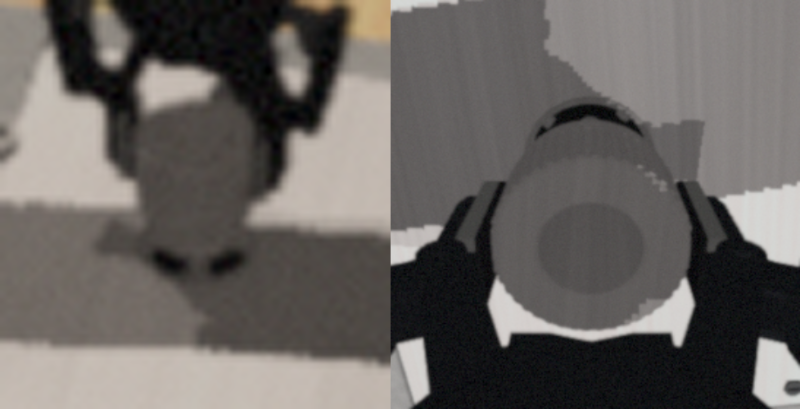

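Both views show the far bore rim as an even dark crescent around the collar axis (wrist crop: crescent centre column 588, collar 591), so the lateral fit is good. Lower with force checks.

Request:
step_arm:
  increments:
    - [0.05,0,0,-0.006,0]
    - [0.05,0,0,-0.006,0]
    - [0.05,0,0,-0.006,0]
    - [0.05,0,0,0,0]

```text
clock: 17.53
position: [0.5537, -0.0299, 0.027]
ee_rot: [0.484, 0.515, -0.485, 0.514]
ft_force: [0.1, -0.5, -2.5]
grip_width: 0.663
```

Request:
step_arm:
  increments:
    - [0.05,0,0,-0.003,0]
    - [0.05,0,0,-0.003,0]
    - [0.05,0,0,0,0]
    - [0.05,0,0,0,0]

```text
clock: 17.87
position: [0.5546, -0.0298, 0.0223]
ee_rot: [0.485, 0.515, -0.485, 0.515]
ft_force: [0.7, 0.3, -2.2]
grip_width: 0.662
```

Request:
step_arm:
  increments:
    - [0.05,0,0,-0.002,0]
    - [0.05,0,0,0,0]
    - [0.05,0,0,0,0]

```text
clock: 18.12
position: [0.5546, -0.0298, 0.0204]
ee_rot: [0.485, 0.515, -0.485, 0.515]
ft_force: [0.3, 0.4, -1.6]
grip_width: 0.658
```

Request:
step_arm:
  increments:
    - [0.05,0,0,-0.002,0]
    - [0.05,0,0,0,0]
    - [0.05,0,0,0,0]

```text
clock: 18.37
position: [0.5546, -0.0298, 0.0184]
ee_rot: [0.485, 0.515, -0.485, 0.515]
ft_force: [-0.1, -0.2, -2.5]
grip_width: 0.659
```

No contact yet, although the collar should already be riding on the pins, so check its height above the plate.

```bash
python3 - <<'E'
from h import *
for n in("wrist","side","top"):
    p=camera(n);P=pts(p);o=monitor.get_obs();t=o["position"]
    d=np.hypot(P[...,0]-.5545,P[...,1]+.0297)
    ring=P[(d>.018)&(d<.027)&(P[...,2]>.07)&(P[...,2]<.1)]
    pl=P[(d>.045)&(d<.07)&(P[...,2]>.035)&(P[...,2]<.055)]
    print(n,t.round(4),"top",np.median(ring[:,2]).round(4),len(ring),"plate",np.median(pl[:,2]).round(4),len(pl))
    if n=="wrist":save(p,"w10.png")
E
```

```text
wrist [ 0.5545 -0.0298  0.0184] top 0.0842 6439 plate 0.0451 21479
side [ 0.5546 -0.0298  0.0184] top 0.0846 119 plate 0.0464 504
top [ 0.5546 -0.0298  0.0184] top nan 0 plate 0.0438 296
  return _methods._mean(a, axis=axis, dtype=dtype,
  ret = ret.dtype.type(ret / rcount)
```

The top is 39 mm over the plate, the keyed-on-washer height, with no resistance: the keyways fell over the pins by luck. I'll find the middle by turning each way and feeling the torque.

Request:
step_arm:
  increments:
    - [0.05,0,0,0,0.05]
    - [0.05,0,0,0,0.05]
    - [0.05,0,0,0,0]
    - [0.05,0,0,0,0]

```text
clock: 18.85
position: [0.5542, -0.0298, 0.0184]
ee_rot: [0.459, 0.538, -0.459, 0.538]
ft_force: [-2.6, 0.0, 0.6]
grip_width: 0.663
```

```bash
cat > st.py <<'E'
from h import *
from scipy.spatial.transform import Rotation as R
o=monitor.get_obs();y=R.from_quat(o["ee_rot"]).as_matrix()[:,1]
print(o["clock"],o["position"].round(4),"yaw",round(float(np.degrees(np.arctan2(y[1],y[0]))),2),"F",o["ft_force"].round(1),"T",o["torque"].round(3),o["grip_width"].round(3))
E
python3 st.py
```

```text
Traceback (most recent call last):
  File "st.py", line 4, in <module>
    print(o["clock"],o["position"].round(4),"yaw",round(float(np.degrees(np.arctan2(y[1],y[0]))),2),"F",o["ft_force"].round(1),"T",o["torque"].round(3),o["grip_width"].round(3))
                                                                                                                                                        ^^^^^^^^^^^^^^^^^^^^^
AttributeError: 'float' object has no attribute 'round'
```

Request:
step_arm:
  increments:
    - [0.05,0,0,0,-0.05]
    - [0.05,0,0,0,-0.05]
    - [0.05,0,0,0,-0.05]
    - [0.05,0,0,0,-0.05]
    - [0.05,0,0,0,0]
    - [0.05,0,0,0,0]

```text
clock: 19.35
position: [0.5548, -0.0299, 0.0185]
ee_rot: [0.51, 0.49, -0.51, 0.49]
ft_force: [0.2, 0.2, -2.6]
grip_width: 0.661
```

```bash
python3 st.py
```

```text
Traceback (most recent call last):
  File "st.py", line 4, in <module>
    print(o["clock"],o["position"].round(4),"yaw",round(float(np.degrees(np.arctan2(y[1],y[0]))),2),"F",o["ft_force"].round(1),"T",o["torque"].round(3),o["grip_width"].round(3))
                                                                                                                                                        ^^^^^^^^^^^^^^^^^^^^^
AttributeError: 'float' object has no attribute 'round'
```

```bash
sed -i 's/o\["grip_width"\].round(3)/round(float(o["grip_width"]),3)/' st.py; python3 st.py
```

```text
19.35 [ 0.5548 -0.0299  0.0185] yaw -2.24 F [ 0.2  0.2 -2.6] T [-0.006 -0.038  0.022] 0.661
```

Request:
step_arm:
  increments:
    - [0.05,0,0,0,-0.05]
    - [0.05,0,0,0,0]
    - [0.05,0,0,0,0]

```text
clock: 19.6
position: [0.5546, -0.0297, 0.0184]
ee_rot: [0.522, 0.478, -0.521, 0.478]
ft_force: [-1.0, -0.7, -2.2]
grip_width: 0.659
```

```bash
python3 st.py
```

```text
19.6 [ 0.5546 -0.0297  0.0184] yaw -5.03 F [-1.  -0.7 -2.2] T [0.143 0.056 0.023] 0.659
```

Request:
step_arm:
  increments:
    - [0.05,0,0,0,-0.05]
    - [0.05,0,0,0,0]
    - [0.05,0,0,0,0]

```text
clock: 19.85
position: [0.5546, -0.0297, 0.0184]
ee_rot: [0.533, 0.465, -0.533, 0.465]
ft_force: [-0.4, 0.7, -2.5]
grip_width: 0.663
```

```bash
python3 st.py
```

```text
19.85 [ 0.5546 -0.0297  0.0184] yaw -7.85 F [-0.4  0.7 -2.5] T [0.224 0.001 0.345] 0.663
```

Request:
step_arm:
  increments:
    - [0.05,0,0,0,0.05]
    - [0.05,0,0,0,0.05]
    - [0.05,0,0,0,0.05]
    - [0.05,0,0,0,0.05]
    - [0.05,0,0,0,0.05]
    - [0.05,0,0,0,0]
    - [0.05,0,0,0,0]

```text
clock: 20.43
position: [0.5545, -0.0297, 0.0184]
ee_rot: [0.472, 0.527, -0.472, 0.526]
ft_force: [-0.8, 1.7, -1.5]
grip_width: 0.659
```

```bash
python3 st.py
```

```text
20.4333 [ 0.5545 -0.0297  0.0184] yaw 6.28 F [-0.8  1.7 -1.5] T [ 0.358  0.235 -0.052] 0.659
```

Request:
step_arm:
  increments:
    - [0.05,0,0,0,0.04]
    - [0.05,0,0,0,0]
    - [0.05,0,0,0,0]

```text
clock: 20.68
position: [0.5543, -0.0299, 0.0184]
ee_rot: [0.461, 0.536, -0.462, 0.535]
ft_force: [-3.7, 1.7, 0.3]
grip_width: 0.663
```

```bash
python3 st.py
```

```text
20.6833 [ 0.5543 -0.0299  0.0184] yaw 8.49 F [-3.7  1.7  0.3] T [ 0.263  0.642 -0.366] 0.663
```

Edges at about -7° and +7.8°, with equal torques, so the middle is about +0.4°. Return there and press.

Request:
step_arm:
  increments:
    - [0.05,0,0,0,-0.05]
    - [0.05,0,0,0,-0.05]
    - [0.05,0,0,0,-0.042]
    - [0.05,0,0,0,0]
    - [0.05,0,0,-0.001,0]
    - [0.05,0,0,-0.001,0]
    - [0.05,0,0,0,0]
    - [0.05,0,0,0,0]

```text
clock: 21.35
position: [0.555, -0.0302, 0.0168]
ee_rot: [0.498, 0.502, -0.498, 0.502]
ft_force: [-1.8, -1.8, 4.1]
grip_width: 0.661
```

```bash
python3 st.py
```

```text
21.35 [ 0.555  -0.0302  0.0168] yaw 0.47 F [-1.8 -1.8  4.1] T [-0.272  0.237 -0.043] 0.661
```

Request:
step_arm:
  increments:
    - [0.05,0,0,-0.001,0]
    - [0.05,0,0,-0.001,0]
    - [0.05,0,0,0,0]
    - [0.05,0,0,0,0]

```text
clock: 21.68
position: [0.555, -0.0302, 0.0152]
ee_rot: [0.498, 0.502, -0.498, 0.502]
ft_force: [-3.8, -1.7, 11.2]
grip_width: 0.661
```

```bash
python3 st.py
```

```text
21.6833 [ 0.555  -0.0302  0.0152] yaw 0.45 F [-3.8 -1.7 11.2] T [-0.386  0.885  0.007] 0.661
```

Request:
step_arm:
  increments:
    - [0.05,-0.0005,-0.0002,-0.001,0]
    - [0.05,0,0,-0.001,0]
    - [0.05,0,0,0,0]
    - [0.05,0,0,0,0]

```text
clock: 22.02
position: [0.5551, -0.0302, 0.0151]
ee_rot: [0.498, 0.501, -0.498, 0.503]
ft_force: [-11.4, -0.8, 31.7]
grip_width: 0.663
```

```bash
python3 st.py; python3 - <<'E'
from h import *
for n in("wrist","side"):
    p=camera(n);P=pts(p);save(p,n+"11.png")
    d=np.hypot(P[...,0]-.5545,P[...,1]+.0297)
    r=(d>.018)&(d<.027)&(P[...,2]>.07)&(P[...,2]<.1);X=P[r]
    pl=P[(d>.045)&(d<.07)&(P[...,2]>.035)&(P[...,2]<.055)]
    c=np.linalg.lstsq(np.c_[X[:,:2]-[.5545,-.0297],np.ones(len(X))],X[:,2],rcond=None)[0]
    print(n,"top",np.median(X[:,2]).round(4),"plane",c.round(4),"plate",np.median(pl[:,2]).round(4))
E
python3 st.py
```

```text
22.0167 [ 0.5551 -0.0302  0.0151] yaw 0.46 F [-11.4  -0.8  31.7] T [-0.43   2.638 -0.043] 0.663
wrist top 0.081 plane [-0.0113 -0.0018  0.0811] plate 0.0451
side top 0.0819 plane [ 0.0112 -0.0398  0.0814] plate 0.0464
22.1167 [ 0.5551 -0.0302  0.0151] yaw 0.46 F [-11.9  -1.8  32.2] T [-0.377  2.688 -0.028] 0.665
```

Home: the motion stalls while the force climbs from 11 to 32 N, and the top is 36 mm over the plate. I'll ease the sideways load and trim the push.

Request:
step_arm:
  increments:
    - [0.05,-0.001,0,0.0003,0]
    - [0.05,0,0,0,0]
    - [0.05,0,0,0,0]
    - [0.05,0,0,0,0]

```text
clock: 22.45
position: [0.5551, -0.0302, 0.0151]
ee_rot: [0.499, 0.501, -0.497, 0.503]
ft_force: [-3.8, -1.9, 21.6]
grip_width: 0.661
```

```bash
python3 st.py; python3 - <<'E'
from h import *
p=camera("wrist");P=pts(p);save(p,"w12.png")
d=np.hypot(P[...,0]-.5545,P[...,1]+.0297)
X=P[(d>.018)&(d<.027)&(P[...,2]>.07)&(P[...,2]<.1)]
Y=P[(d>.05)&(d<.1)&(P[...,2]>.04)&(P[...,2]<.05)]
for Z in(X,Y): print(np.median(Z[:,2]).round(4),np.linalg.lstsq(np.c_[Z[:,:2]-[.5545,-.0297],np.ones(len(Z))],Z[:,2],rcond=None)[0].round(4))
a=p["color"][...,::-1];s=camera("side")["color"][120:280,220:400,::-1]
cv2.imwrite("pics/c12.png",np.hstack([cv2.resize(a[130:400,170:470],(400,360)),cv2.resize(s,(400,360))]))
E
```

```text
22.45 [ 0.5551 -0.0302  0.0151] yaw 0.46 F [-3.8 -1.9 21.6] T [-0.33   1.207 -0.008] 0.661
0.0811 [-0.007  -0.0003  0.0811]
0.0451 [0.0001 0.0004 0.0451]
```

View pics/c12.png

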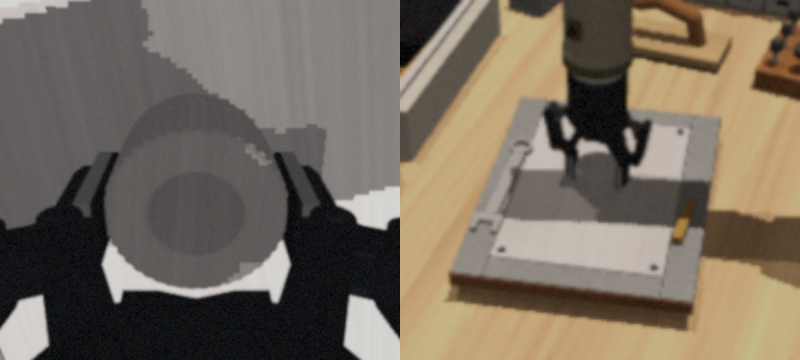

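The views show the collar seated with no visible gap, the fingers still on it, and the spanner and bar untouched. One last lateral trim to remove the residual tilt load.

Request:
step_arm:
  increments:
    - [0.05,-0.0006,-0.0003,-0.0003,0]
    - [0.05,0,0,0,0]
    - [0.05,0,0,0,0]
    - [0.05,0,0,0,0]

```text
clock: 22.88
position: [0.5552, -0.0302, 0.0151]
ee_rot: [0.499, 0.501, -0.497, 0.503]
ft_force: [-2.7, -1.6, 22.9]
grip_width: 0.662
```

```bash
python3 st.py; python3 - <<'E'
from h import *
p=camera("wrist");P=pts(p)
d=np.hypot(P[...,0]-.5545,P[...,1]+.0297)
X=P[(d>.018)&(d<.027)&(P[...,2]>.07)&(P[...,2]<.1)]
print(np.median(X[:,2]).round(4),np.linalg.lstsq(np.c_[X[:,:2]-[.5545,-.0297],np.ones(len(X))],X[:,2],rcond=None)[0].round(4))
k=P[(abs(P[...,0]-.58)<.03)&(abs(P[...,1]+.192)<.03)&(P[...,2]>.1)&(P[...,2]<.115)];print(len(k))
t=camera("top");Q=pts(t);k=Q[(abs(Q[...,0]-.58)<.03)&(abs(Q[...,1]+.192)<.03)&(Q[...,2]>.095)&(Q[...,2]<.118)];print("knob top cam",len(k),k.mean(0) if len(k) else '')
for q in("plain_ring","small_bush","setup_bar","collet_spanner"):
    for r in regions_of(t,q)[:1]: print(q,r["p"],np.nanmedian(Q[r["region"]],0).round(3))
E
```

```text
22.8833 [ 0.5552 -0.0302  0.0151] yaw 0.46 F [-2.7 -1.6 22.9] T [-0.158  0.948 -0.058] 0.662
0.081 [-0.0043  0.0004  0.0811]
0
knob top cam 50 [ 0.57959982 -0.19237035  0.10538056]
plain_ring 0.91 [0.452 0.294 0.009]
small_bush 0.53 [0.602 0.309 0.025]
setup_bar 0.7 [0.428 0.007 0.057]
collet_spanner 0.64 [0.668 0.034 0.051]
```

All good: the collar is seated level with about 23 N of push, the knob is still at its stop, and the other parts have not moved.

```bash
python3 -c "
from h import *
print(ticket.hand_in())"; python3 st.py
```

```text
the job is handed in; nothing more can be done
None
the job is handed in; nothing more can be done
```

The job is handed in at about 23 s of the 69 s allowed: the cutter is wound down and the collar is held pressed home by the gripper. No verdict came back, and readings stop at hand-in, so I have none for the second after it.

- **Cutter:** I wound the crank clockwise about 2.1 turns to the bottom stop. Another 4 mm of push moved it less than 1 mm and met 11 N. The knob then stood at -80.7° against an expected -81.1°, and stayed there to the end. The cutter top read z ≤ 0.038 m, below the plate face at 0.045 m.
- **Collar:** It dropped over the pins on the first lowering, so no search was needed. I turned it about 8° each way to feel the keyway edges, set it midway and pressed.
- **Pressed home:** The collar stopped moving while the force climbed from 11 to 32 N. I eased that to 23 N, against the washer's 9 N. Its top is 36.0 mm over the plate, which is the pressed-home height.
- **Other things:** The ring, setup bar and spanner were last seen where they started; nothing else was touched.

Checks that failed or disagreed:
- **First grip on the knob:** It closed on air. The fingertips sat about 36 mm short of the stated tool point, so I found the real height from the wrist camera and used that from then on.
- **Collar tilt:** The last camera fit still showed about 0.25° of tilt, which is about its noise, and a sideways load of about 3 N remains.

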